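Lock the sample rack on the shaker

TASK

Slide the blue sample rack back along the shaker's platform until it is fully home against its stop. Then take the red-handled T-key out of its parking block, put its head lengthwise through the slot in the rack and the platform, press it down against its spring and turn it a quarter turn clockwise (seen from above) until it locks, and let go. Leave everything else on the bench where it stands.

Things in the scene. Friction and masses are not known exactly. Their poses are not given: they have to be found in the camera images.
- shaker: orbital shaker, fixed: white housing 270 x 240 mm, control nose at its -x side (to 180 mm from the origin, 42 mm high). Origin on the bench under its centre. Its x axis (within 0.2 rad of the room's x) is the way the rack slides home, away from the robot. On top an aluminium platform 250 x 230 mm, top face 100 mm up, 8 mm thick, with guides 12 mm high for the rack, inner faces at y = -77 and 77 mm
- slot (a point): centre of the slot right through the platform, at the platform's top face (100 mm above the bench), over the shaker's origin; axes as the shaker. The slot is 44 mm along x by 16 mm along y
- slot_under (a point): centre of the same slot at the platform's underside (92 mm above the bench; free space of 22 mm below). Here fixed stops let the T-key's head turn only clockwise seen from above, by a quarter turn from the slot's direction; there a recess 3 mm deep in the underside takes the head, lying along the shaker's y
- stop (a point): where the rack's far edge ends up when home: face of the stop at the platform's far end, on the platform's top face, hidden in a blind channel 8.5 mm high under a steel lip (lip from 20 mm before this point to 13 mm past it, its top 13 mm above the platform)
- rack: blue sample rack, loose, 0.35 to 0.65 kg, flat on the platform between the guides, axes as the shaker: plate 5 mm thick, x -90 to 112 mm, 150 mm wide, with four lidded cups to 31 mm high, 45 mm wide, at x = -58 and 60, y = -47 and 47 mm. Origin on its underside at the centre of its slot (50 mm along x, 20 along y). Starts 35 to 60 mm short of home; home, its origin is at point slot
- rack_front (a point): centre of the near (-x) face of the rack's upturned front flange, 20 mm above the platform; flange 120 mm wide, 4 mm thick, top edge 32 mm above the platform. Push here along +x: sliding takes about 2 to 6 N, and the resistance rises sharply at the stop
- key: T-key, loose, 92 mm tall, 0.16 kg, upright in its parking block. Origin under the head's centre, z up the shank. Steel head 36 mm along x, 10 along y, 10 high; shank 9 mm thick; red wing handle in line with the head, 46 mm along x, 12 mm thick along y, z 40 to 92 mm. Turned and let go, the spring lifts the head into the recess: its origin is then 85 mm above the bench
- key_collar (a point): underside of the key's sprung collar at rest, on the axis, 17 mm above the key's origin. Disc 32 mm wide, 5 mm thick; it rests on the rack's top face (105 mm above the bench) while the key is pressed on. Spring 2 N at first, 4.5 N at 6 mm (the head is then free under the platform), 6.8 N at 12 mm (solid): the key turns with its origin 76 to 82 mm above the bench, best 78 to 80
- key_grip (a point): point on the key's axis 70 mm above its origin, in the handle, a good place to grip it across its 12 mm thickness; axes as the key
- dock: black parking block for the key, 80 x 56 mm, 30 mm high, fixed, left or right of the shaker; origin on the bench under its centre. The key's head stands in a pocket 16 mm deep (floor 14 mm above the bench), 39 mm along the block's x by 13 mm; lift the key straight up
- timer: white kitchen timer, loose bystander, 30 x 75 x 68 mm high, origin under its centre
- cup_a: lidded sample cup, pink, loose bystander, 45 mm wide, 28 mm high, origin under its centre
- cup_b: lidded sample cup, lime green, loose bystander, 45 mm wide, 28 mm high, origin under its centre
- cup_c: lidded sample cup, plum, loose bystander, 45 mm wide, 28 mm high, origin under its centre
- marker: marker pen lying on the bench, loose bystander, 135 mm along its x, 19 mm thick, origin under it
- orange: orange, 74 mm, in a small white dish 90 mm wide, loose bystander, origin under its centre
- banana: banana lying on the bench, loose bystander, about 190 mm along its x, origin near its middle at the bench

How it is judged:
On the way, in this order (a step that is already met when the one before it is completed fails the run):
1. the rack is fully home: within 3 mm of its stop (x of rack in the frame of shaker above -0.003 m and z of rack in the frame of shaker below 0.103 m), for 0.2 s.
2. the key's head is through the platform's slot, lengthwise (within 0.3 rad of the slot) (horizontal distance between key and slot below 0.007 m and z of key in the frame of shaker below 0.084 m and angle between the x axis of key and the x axis of shaker, either way round below 0.3 rad).
At the end, for the whole second after the job is handed in: Rack flat and within 4 mm of its stop; key upright (0.1 rad), within 7 mm of the slot's centre, turned across the slot (within 0.25 rad) with its head sprung up into the recess (origin 83.3 to 88 mm above the bench); both at rest (x of rack in the frame of shaker above -0.004 m and z of rack in the frame of shaker below 0.103 m and horizontal distance between key and slot below 0.007 m and z of key in the frame of shaker between 0.0833 and 0.088 m and angle between the x axis of key and the y axis of shaker, either way round below 0.25 rad and angle between key's own z axis and vertical below 0.1 rad and linear speed of each of key, rack below 0.02 m/s); the robot touches nothing.
It fails at once if a bystander is moved more than 30 mm (distance of any of timer, cup_a, cup_b, cup_c, marker, orange, banana from where it was at the start of the episode above 0.03 m).
It also fails if it takes over 64 s, if anything falls off the work surface, if the arm or the gripper's body presses on something with over 40 N, if the wrist force passes 120 N, or if a joint passes its speed limit or range.

ROBOT

A 6-joint arm with a two-finger parallel gripper is mounted at the origin on the work surface. World frame = base frame: x ahead of the robot, y to its left, z up, the work surface at z = 0. Lengths are in m, angles in rad, forces in N, time in s.
With the tool pointing down it reaches from about 0.25 to 0.775 m from the base axis. Payload 4 kg.
Tool frame: the origin (TCP) lies on the front face of the gripper's body, between the roots of the fingers; the fingertips stand 73 mm ahead of it and the grasp point (between the pads) lies 54 mm ahead of it; z points along the fingers, y is the direction in which the jaws open and shut (so a half turn about z gives the same grasp; the last joint's range is limited). The gripper opens to 85 mm and grips with 20 to 120 N. Pads are 22 mm wide; open, the fingers measure 114 mm over their backs; the gripper's body (76 mm by 85 mm) begins 54 mm behind the grasp point. The pads swing forward as they close: fully open they stand 13 mm farther back than shut.
Start: joints at [1.064, 0.087, 1.371, -0, 1.684, -0.103], TCP at [0.216, 0.506, 0.304] pointing down, gripper open.
Joint ranges: [-3.1, 3.1], [-0.76, 2.03], [0.27, 2.55], [-1.08, 4.22], [0.17, 2.65], [-2.57, 2.57]. Speed limits (rad/s): [2.79, 2.79, 3.14, 3.14, 3.14, 3.14].

INTERFACE

Orientations are given as [roll, pitch, yaw] about the fixed x, y, z axes, in that order (R = Rz(yaw) Ry(pitch) Rx(roll)).
In Python, from rig import status, camera, hand_in gives the robot as it stands.
- The arm moves only by the tool drive_tool, never from a script. Its arguments are lists of equal length, an entry for each row: "xyz": the shift along the world's x, y, z in m, a list of three; "spin": the turn about the world's z in degrees. In form: {"xyz": [[tx, ty, tz], ...], "spin": [spin, ...]}. A call has 1 to 12 rows; each row is the pose to reach, as a shift and turn from the pose commanded when the call began; what a row does not reach only later rows make up. A row lasts 1/12 s, in which the tool goes at most 41.7 mm and 7.16 degrees, less where a joint would pass 70% of its speed; a pose out of reach is approached as far as the arm can. A call with a gripper value outside its range is refused whole. "grip" is the closure, from -1 (fully open) to 1 (shut), set as the call begins (left out, the last holds). The fingers move at their own pace and stop on an object; "squeeze" is the grip in N (left out, the last holds). Time passes only in rows, so rows that repeat a pose let the fingers close. It gives the time, the measured TCP pose, the force and the opening at its end, in the units of the state.
- status.observe(): the state, without advancing time (a new reading comes with each control period).
- camera(name): name is "scene" or "top" or "wrist"; returns a dict with "frame" (384x512x3 uint8, red, green, blue), "K" (3x3 intrinsics, pixels), "T" (4x4, takes a point from camera to world coordinates); the wrist camera has in their place "T_tool_cam" (4x4, takes a point from camera to tool coordinates, whose origin is the TCP and whose axes are the flange's). Camera axes: x right, y up, looking along -z (the intrinsics and any distortion apply to the point x, -y, -z); pixel columns grow to the right and rows downward; lengths in m; the calibration is good to about 2 mm. A picture is of the moment at which its call begins: read the wrist's pose just before it. There is no depth.
- hand_in(): hands the job in, once; it reports no verdict.
The state is a dict: "clock": time; "qpos": joint angles; "dq": joint speeds; "joint_efforts": joint torques, N m; "eef_pos": TCP position; "tcp_rot": TCP orientation; "wrist_force": force on the tool from outside, world axes, zero at the start; "torque": the same for the moment, N m; "opening": finger opening in m.
Only numpy, scipy, OpenCV 4.12 (cv2) and the standard library are available. Lean on these libraries where they do the work, as an engineer would, in place of code of your own. Each camera call takes 0.05 s, during which the arm holds its last target. There are 200 camera calls.

## Working session

There is one attempt and no reset: what is moved stays moved. The work goes in short steps, Python scripts to look and compute and a tool call to move; the robot and the scene stay as the last step left them, time stands still between calls to the robot, and variables do not carry over. Pictures are saved under pics/ and viewed, about 8 in all and at most 12, crops included, and the job is handed in when it is done.

Besides the shell and the picture viewer there is one more tool, called after ">>>" by a JSON object that holds its "api" and its "payload", one argument or row to a line. drive_tool: Moves the arm, as the interface text tells. Its arguments: {"type":"object","properties":{"xyz":{"type":"array"},"spin":{"type":"array"},"grip":{"type":"number"},"squeeze":{"type":"number"}},"required":["xyz","spin"]}

```bash
mkdir -p pics; cat > h.py <<'E'
import numpy as np, cv2
from rig import status, camera, hand_in
from scipy.spatial.transform import Rotation as Ro
def st(): return status.observe()
def shot(name, fn=None):
    s=st(); c=camera(name)
    T=c.get("T")
    if T is None:
        P=np.eye(4); r=np.array(s["tcp_rot"]); P[:3,:3]=Ro.from_euler('xyz',r).as_matrix() if r.shape==(3,) else (r if r.shape==(3,3) else Ro.from_quat(r).as_matrix())
        P[:3,3]=s["eef_pos"]; T=P@np.array(c["T_tool_cam"])
    T=np.array(T); K=np.array(c["K"]); f=c["frame"]
    if fn: cv2.imwrite("pics/"+fn, f[:,:,::-1]); np.savez("pics/"+fn+".npz",f=f,K=K,T=T)
    return f,K,T
def load(fn): d=np.load("pics/"+fn+".npz"); return d["f"],d["K"],d["T"]
def ray(K,T,u,v):
    d=np.array([(u-K[0,2])/K[0,0],-(v-K[1,2])/K[1,1],-1.]); d=T[:3,:3]@d; return T[:3,3],d/np.linalg.norm(d)
def onz(K,T,u,v,z):
    o,d=ray(K,T,u,v); return o+d*(z-o[2])/d[2]
def tri(*rs):
    A=0;b=0
    for o,d in rs:
        M=np.eye(3)-np.outer(d,d); A=A+M; b=b+M@o
    p=np.linalg.solve(A,b); return p,[np.linalg.norm((np.eye(3)-np.outer(d,d))@(p-o)) for o,d in rs]
def proj(K,T,p):
    q=T[:3,:3].T@(np.array(p)-T[:3,3]); return K[0,2]+K[0,0]*q[0]/-q[2], K[1,2]-K[1,1]*q[1]/-q[2]
E
python3 - <<'E'
from h import *
print(st())
a=shot("top","top0.png"); b=shot("scene","scene0.png")
print(camera("top").keys(),a[1],a[2],b[1],b[2])
cv2.imwrite("pics/both.png",cv2.resize(np.vstack([a[0],b[0]])[:,:,::-1],None,fx=.78,fy=.78))
cv2.imwrite("pics/topbig.png",cv2.resize(a[0][:,:,::-1],(800,600)))
E
```

```text
{'clock': 0.0, 'qpos': array([ 1.06390944e+00,  8.79735114e-02,  1.37231960e+00,  2.28351343e-05,
        1.68362635e+00, -1.03089459e-01]), 'dq': array([-0.00021545, -0.00166688,  0.00041635, -0.00020294,  0.00088021,
       -0.00066157]), 'joint_efforts': array([ 6.71408015e-04, -3.51857793e+01, -3.13272357e+01, -1.16707783e-04,
        1.08744131e-02, -9.58092699e-06]), 'eef_pos': array([0.21592094, 0.50545425, 0.30269569]), 'tcp_rot': array([-3.13928053e+00, -2.62019927e-04,  2.73779747e+00]), 'wrist_force': array([-0.059261  , -0.38969795, -0.1813434 ]), 'torque': array([ 0.04379656, -0.05411899, -0.01240125]), 'opening': 0.08547870119570217}
dict_keys(['frame', 'K', 'T']) [[391.4029318    0.         252.4737529 ]
 [  0.         391.4029318  186.56883468]
 [  0.           0.           1.        ]] [[-0.01538322  0.97788126 -0.20859434  0.36193456]
 [-0.99988052 -0.01536063  0.00172827 -0.00432398]
 [-0.0015141   0.208596    0.97800072  1.1701158 ]
 [ 0.          0.          0.          1.        ]] [[362.17847704   0.         248.63088564]
 [  0.         362.17847704 194.48269611]
 [  0.           0.           1.        ]] [[-0.83431531 -0.47067272  0.28702814  0.85442362]
 [ 0.55110377 -0.69863346  0.4562849   0.43009796]
 [-0.01423339  0.53886777  0.84227011  0.95321188]
 [ 0.          0.          0.          1.        ]]
```

View pics/topbig.png

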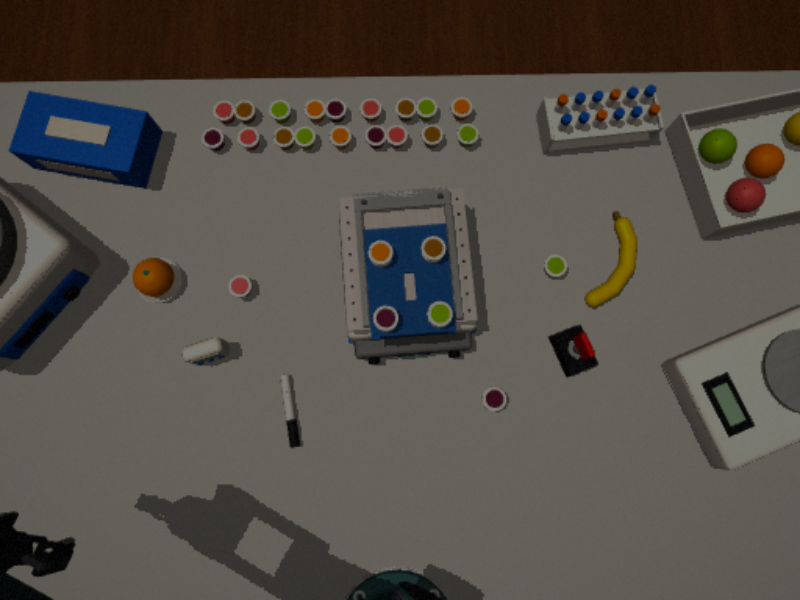

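View pics/scene0.png

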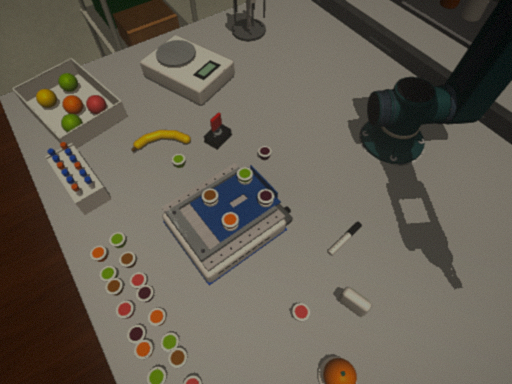

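The top view shows the shaker near (405,270), with the rack short of home (slot at (410,287)). The red key in its black dock is near (580,348), right of the shaker. The plum cup is at (494,399) and the lime cup at (555,266). The scene view agrees.

```bash
python3 - <<'E'
from h import *
f,K,T=load("top0.png"); g,K2,T2=load("scene0.png")
s=512/800
hsv=cv2.cvtColor(f,cv2.COLOR_RGB2HSV); hs2=cv2.cvtColor(g,cv2.COLOR_RGB2HSV)
for n,u,v,z in [("slotrack",410,287,.105),("pl_fl",341,191,.112),("pl_fr",463,190,.112),("pl_nr",477,330,.112),("pl_nl",348,338,.112),("dock",573,351,.03),("plum",494,399,.028),("lime",555,266,.028),("front l",370,338,.132),("front r",457,334,.132)]:
    print(n,onz(K,T,u*s,v*s,z).round(4))
def red(h,x0,x1,y0,y1):
    m=((h[...,0]<6)|(h[...,0]>174))&(h[...,1]>190)&(h[...,2]>70); o=np.zeros_like(m);o[y0:y1,x0:x1]=m[y0:y1,x0:x1]
    ys,xs=np.nonzero(o); return xs.mean(),ys.mean(),len(xs),cv2.minAreaRect(np.c_[xs,ys].astype(np.float32))
r=red(hsv,350,400,195,250); r2=red(hs2,195,235,105,140); print(r,r2)
print(tri(ray(K,T,*r[:2]),ray(K2,T2,*r2[:2])))
# rack blue mask
m=((hsv[...,0]>100)&(hsv[...,0]<125)&(hsv[...,1]>150)).astype(np.uint8); o=np.zeros_like(m);o[135:225,225:300]=m[135:225,225:300]
c=max(cv2.findContours(o,0,1)[0],key=cv2.contourArea); b=cv2.boxPoints(cv2.minAreaRect(c)); print([onz(K,T,*p,.105).round(4) for p in b])
E
```

```text
slotrack [ 0.5969 -0.034   0.105 ]
pl_fl [0.7776 0.089  0.112 ]
pl_fr [ 0.776  -0.1347  0.112 ]
pl_nr [ 0.5167 -0.1491  0.112 ]
pl_nl [0.5061 0.076  0.112 ]
dock [ 0.4864 -0.3378  0.03  ]
plum [ 0.4004 -0.1863  0.028 ]
lime [ 0.6509 -0.3162  0.028 ]
front l [0.5028 0.0369 0.132 ]
front r [ 0.5074 -0.1119  0.132 ]
(np.float64(375.62068965517244), np.float64(220.1206896551724), 58, ((375.5, 220.00001525878906), (15.652474403381348, 3.5777084827423096), 63.43495178222656)) (np.float64(215.125), np.float64(117.5625), 32, ((214.5154266357422, 118.62309265136719), (3.859055280685425, 13.155868530273438), 37.87498474121094))
(array([ 0.49028198, -0.34256966,  0.09800015]), [np.float64(0.0009521483019264139), np.float64(0.0009521483019264117)])
[array([0.7048, 0.0501, 0.105 ]), array([ 0.7153, -0.1035,  0.105 ]), array([ 0.5144, -0.1122,  0.105 ]), array([0.5048, 0.0357, 0.105 ])]
```

>>> {"api": "drive_tool", "payload": {
  "xyz": [
    [0.016, -0.037, 0.004],
    [0.032, -0.074, 0.008],
    [0.048, -0.111, 0.012],
    [0.064, -0.148, 0.016],
    [0.08, -0.185, 0.02],
    [0.096, -0.222, 0.024],
    [0.112, -0.259, 0.028],
    [0.128, -0.296, 0.032],
    [0.144, -0.333, 0.036],
    [0.16, -0.37, 0.04],
    [0.176, -0.407, 0.044],
    [0.192, -0.444, 0.048]
  ],
  "spin": [3, 6, 9, 12, 15, 18, 21, 24, 26.3, 26.3, 26.3, 26.3],
  "grip": 1
}}

```text
clock: 1.15
eef_pos: [0.4082, 0.0598, 0.3521]
tcp_rot: [3.141, 0.0, -3.086]
wrist_force: [1.5, 0.7, -0.5]
opening: -0.0002
```

>>> {"api": "drive_tool", "payload": {
  "xyz": [
    [0.004, -0.035, 0],
    [0.006, -0.07, 0],
    [0.008, -0.1, 0],
    [0.008, -0.1, 0],
    [0.008, -0.1, 0],
    [0.008, -0.1, 0]
  ],
  "spin": [0, 0, 0, 0, 0, 0]
}}

```text
clock: 1.65
eef_pos: [0.416, -0.038, 0.3517]
tcp_rot: [3.141, -0.001, -3.087]
wrist_force: [-0.5, 0.4, -0.3]
opening: -0.0002
```

```bash
python3 - <<'E'
from h import *
s=st();print(s)
print(camera("wrist")["T_tool_cam"])
f,K,T=shot("wrist","w1.png");print(K,T)
cv2.imwrite("pics/w1b.png",cv2.resize(f[:,:,::-1],(800,600)))
E
```

```text
{'clock': 1.65, 'qpos': array([-2.27378869e-01, -2.14704702e-01,  1.56201088e+00,  7.58560978e-04,
        1.79506190e+00, -1.85292401e+00]), 'dq': array([ 0.03165362, -0.00494808, -0.00270865, -0.00249809, -0.00095205,
       -0.00064559]), 'joint_efforts': array([-7.20068458e-01, -2.18639052e+01, -3.14369917e+01, -5.52426861e-02,
       -1.40386584e-02, -1.49175274e-03]), 'eef_pos': array([ 0.41597881, -0.03796248,  0.35166807]), 'tcp_rot': array([ 3.14066634e+00, -5.38778804e-04, -3.08667518e+00]), 'wrist_force': array([-0.46172403,  0.44361587, -0.33585781]), 'torque': array([ 0.02321023, -0.03815302,  0.03595434]), 'opening': -0.00021214197776059512}
[[ 1.36234022e-03  9.53419069e-01  3.01645856e-01  7.65737366e-02]
 [ 9.99999001e-01 -1.18514983e-03 -7.70421347e-04 -7.54736105e-04]
 [-3.77038868e-04  3.01646604e-01 -9.53419731e-01 -7.10803507e-02]
 [ 0.00000000e+00  0.00000000e+00  0.00000000e+00  1.00000000e+00]]
[[275.0020171    0.         255.41604479]
 [  0.         275.0020171  191.68328187]
 [  0.           0.           1.        ]] [[-0.05756102 -0.95192773 -0.30086597  0.33959451]
 [ 0.99834138 -0.05455297 -0.01839711 -0.04258541]
 [ 0.00109959 -0.30142591  0.95348897  0.42290337]
 [ 0.          0.          0.          1.        ]]
```

View pics/w1b.png

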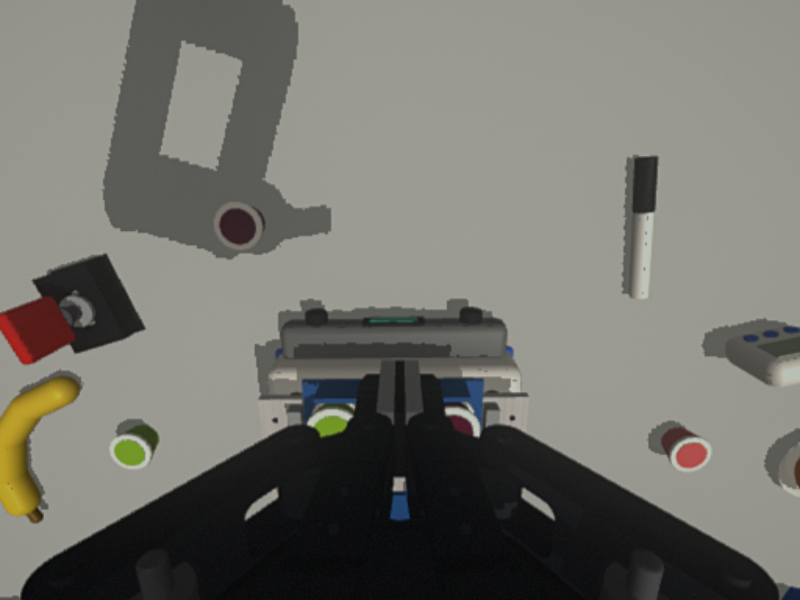

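The wrist view shows the closed fingers in line with the rack's flange, whose blue edge spans columns 303–483. The key and dock are at left around (70,310). Next I lower the fingers and approach the flange.

>>> {"api": "drive_tool", "payload": {
  "xyz": [
    [0, 0, -0.04],
    [0, 0, -0.08],
    [0.005, 0, -0.12],
    [0.02, 0, -0.15],
    [0.035, 0.001, -0.164],
    [0.05, 0.002, -0.164],
    [0.06, 0.003, -0.164],
    [0.065, 0.003, -0.164],
    [0.07, 0.003, -0.164],
    [0.075, 0.003, -0.164],
    [0.08, 0.003, -0.164],
    [0.085, 0.004, -0.164]
  ],
  "spin": [0, 0, 0, 0, 0, 0, 0, 0, 0, 0, 0, 0]
}}

```text
clock: 2.75
eef_pos: [0.5008, -0.0344, 0.1886]
tcp_rot: [-3.141, -0.001, -3.087]
wrist_force: [-4.4, -0.1, 2.8]
opening: -0.0001
```

>>> {"api": "drive_tool", "payload": {
  "xyz": [
    [0.005, 0, 0],
    [0.01, 0.001, 0],
    [0.015, 0.001, 0],
    [0.02, 0.001, 0],
    [0.024, 0.001, 0],
    [0.028, 0.002, 0]
  ],
  "spin": [0, 0, 0, 0, 0, 0]
}}

```text
clock: 3.25
eef_pos: [0.5294, -0.0324, 0.1879]
tcp_rot: [-3.141, -0.001, -3.087]
wrist_force: [-3.9, -0.6, 3.1]
opening: -0.0002
```

>>> {"api": "drive_tool", "payload": {
  "xyz": [
    [0.003, 0, 0],
    [0.006, 0, 0],
    [0.009, 0.001, 0]
  ],
  "spin": [0, 0, 0]
}}

```text
clock: 3.5
eef_pos: [0.5383, -0.0314, 0.1879]
tcp_rot: [-3.141, -0.0, -3.087]
wrist_force: [-4.1, -0.4, 2.9]
opening: 0.0001
```

>>> {"api": "drive_tool", "payload": {
  "xyz": [
    [0.002, 0, 0],
    [0.004, 0, 0],
    [0.006, 0.0, 0]
  ],
  "spin": [0, 0, 0]
}}

```text
clock: 3.75
eef_pos: [0.5442, -0.0312, 0.1879]
tcp_rot: [3.141, -0.0, -3.086]
wrist_force: [-3.1, 0.6, 3.0]
opening: 0.0001
```

>>> {"api": "drive_tool", "payload": {
  "xyz": [
    [0.002, 0, 0],
    [0.003, 0, 0]
  ],
  "spin": [0, 0]
}}

```text
clock: 3.92
eef_pos: [0.5473, -0.0312, 0.1879]
tcp_rot: [3.141, 0.0, -3.086]
wrist_force: [-3.8, 0.2, 2.2]
opening: 0.0003
```

>>> {"api": "drive_tool", "payload": {
  "xyz": [
    [0.002, 0, 0],
    [0.003, 0, 0]
  ],
  "spin": [0, 0]
}}

```text
clock: 4.08
eef_pos: [0.5503, -0.0312, 0.1879]
tcp_rot: [3.141, 0.0, -3.086]
wrist_force: [-3.5, 1.1, 2.4]
opening: -0.0001
```

>>> {"api": "drive_tool", "payload": {
  "xyz": [
    [0.002, 0, 0],
    [0.003, 0, 0]
  ],
  "spin": [0, 0]
}}

```text
clock: 4.25
eef_pos: [0.5516, -0.0313, 0.1879]
tcp_rot: [3.141, -0.005, -3.086]
wrist_force: [-11.4, 0.3, 7.7]
opening: -0.0001
```

>>> {"api": "drive_tool", "payload": {
  "xyz": [
    [0.002, 0, 0],
    [0.003, 0, 0]
  ],
  "spin": [0, 0]
}}

```text
clock: 4.42
eef_pos: [0.5522, -0.0314, 0.1879]
tcp_rot: [3.141, -0.013, -3.086]
wrist_force: [-19.6, -0.3, 11.1]
opening: 0.0002
```

The force rose sharply to about 20 N after roughly 55 mm of travel, so the rack is home. I'll hold briefly, back off, and rise toward the key.

>>> {"api": "drive_tool", "payload": {
  "xyz": [
    [0, 0, 0],
    [0, 0, 0],
    [0, 0, 0],
    [-0.008, 0, 0],
    [-0.025, 0, 0],
    [-0.04, 0, 0.03],
    [-0.05, -0.02, 0.07],
    [-0.06, -0.055, 0.085],
    [-0.07, -0.095, 0.1],
    [-0.08, -0.13, 0.1],
    [-0.09, -0.17, 0.1],
    [-0.1, -0.205, 0.1]
  ],
  "spin": [0, 0, 0, 0, 0, 0, 0, 0, 0, 0, 0, 0],
  "grip": 1
}}

```text
clock: 5.42
eef_pos: [0.4564, -0.2388, 0.2888]
tcp_rot: [-3.138, 0.005, -3.087]
wrist_force: [1.0, 0.4, -0.2]
opening: 0.0003
```

>>> {"api": "drive_tool", "payload": {
  "xyz": [
    [0, -0.04, 0.01],
    [0, -0.075, 0.02],
    [0, -0.1, 0.02],
    [0, -0.1, 0.02],
    [0, -0.1, 0.02],
    [0, -0.1, 0.02]
  ],
  "spin": [0, 0, 0, 0, 0, 0],
  "grip": -1
}}

```text
clock: 5.92
eef_pos: [0.4565, -0.336, 0.3075]
tcp_rot: [3.141, 0.001, -3.086]
wrist_force: [-0.8, 0.1, -0.5]
opening: 0.0719
```

```bash
python3 - <<'E'
from h import *
s=st();print(s["eef_pos"],s["tcp_rot"])
f,K,T=shot("wrist","w2.png");a=shot("top","top2.png");b=shot("scene","scene2.png")
A=cv2.resize(a[0][110:250,200:400],(800,560),interpolation=cv2.INTER_CUBIC)
cv2.imwrite("pics/t2b.png",A[:,:,::-1])
cv2.imwrite("pics/w2b.png",cv2.resize(f[:,:,::-1],(800,600)))
E
```

```text
[ 0.45652936 -0.33595599  0.30747477] [ 3.14105369e+00  8.31456656e-04 -3.08620507e+00]
```

View pics/t2b.png

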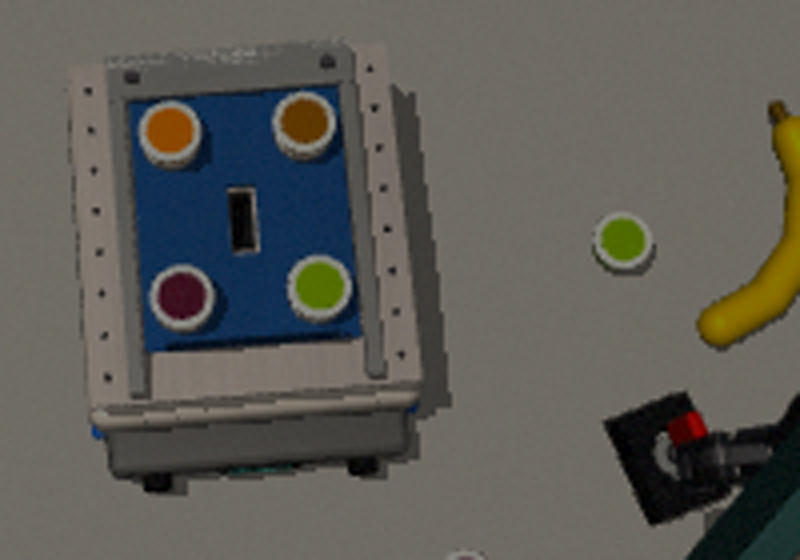

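View pics/w2b.png

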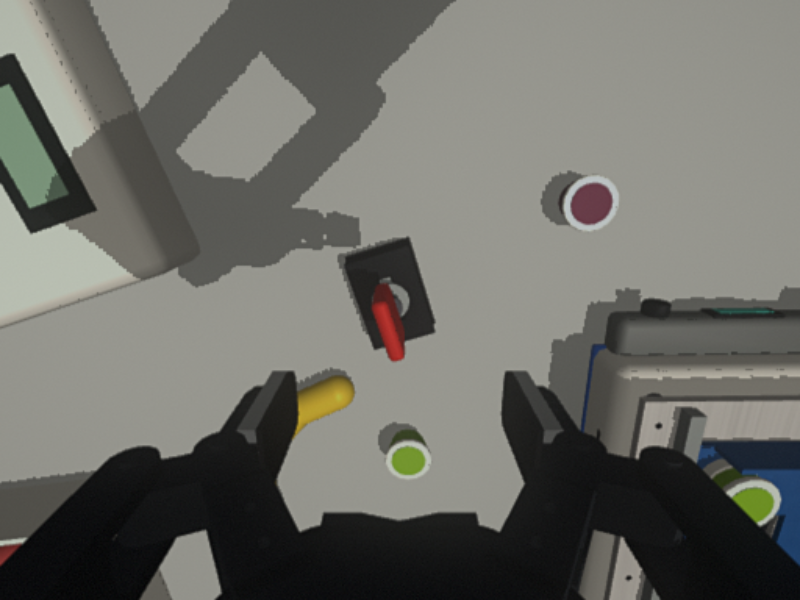

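The rack's far edge is under the lip and the slot is open, dark at (245,220) in the top crop. In the wrist view the dock corners are about (343,262), (408,238), (434,330) and (376,347), and the red handle is around (390,320).

```bash
python3 - <<'E'
from h import *
f,K,T=load("w2.png"); s=.64
q=[onz(K,T,u*s,v*s,.03) for u,v in [(343,262),(408,238),(434,330),(376,347)]]; q=np.array(q)
print(q.round(4),"ctr",q.mean(0)); 
for a,b in [(0,3),(1,2),(1,0),(2,3)]: d=q[b]-q[a]; print(np.hypot(*d[:2]),np.degrees(np.arctan2(d[1],d[0])))
hsv=cv2.cvtColor(f,cv2.COLOR_RGB2HSV)
m=(((hsv[...,0]<8)|(hsv[...,0]>172))&(hsv[...,1]>170)&(hsv[...,2]>60)); m[:,:200]=0;m[:,290:]=0;m[:170]=0;m[250:]=0
v=hsv[...,2]; ys,xs=np.nonzero(m); print(len(xs),np.unique(v[m]//10,return_counts=True))
r=cv2.minAreaRect(np.c_[xs,ys].astype(np.float32)); print(r, cv2.boxPoints(r))
th=np.percentile(v[m],50)
big=cv2.resize(f[165:245,210:285],None,fx=7,fy=7,interpolation=cv2.INTER_NEAREST)
t,Kt,Tt=load("top2.png")
g=cv2.resize(t[150:180,250:275],None,fx=18,fy=18,interpolation=cv2.INTER_NEAREST)
h=max(big.shape[0],g.shape[0]); pad=lambda x:cv2.copyMakeBorder(x,0,h-x.shape[0],0,0,0)
o=np.hstack([pad(big),pad(g)])[:,:800]; print(o.shape,big.shape)
cv2.imwrite("pics/c1.png",cv2.convertScaleAbs(o[:,:,::-1],alpha=1.5))
ht=cv2.cvtColor(t,cv2.COLOR_RGB2HSV)[...,2]
sub=ht[150:180,250:275]; k=(sub<35); n,l,stt,c=cv2.connectedComponentsWithStats(k.astype(np.uint8)); print(stt,c)
for i in range(1,n):
  if stt[i,4]>30:
    u,w=c[i]+[250,150]; print("slot",onz(Kt,Tt,u,w,.098))
    ys,xs=np.nonzero(l==i); R=cv2.minAreaRect(np.c_[xs,ys].astype(np.float32)+[250,150]) if 0 else cv2.minAreaRect((np.c_[xs,ys]+[250,150]).astype(np.float32)); print(R)
E
```

```text
[[ 0.4605 -0.3826  0.03  ]
 [ 0.4376 -0.3301  0.03  ]
 [ 0.5165 -0.3025  0.03  ]
 [ 0.5355 -0.3522  0.03  ]] ctr [ 0.48752889 -0.34186264  0.03      ]
0.0808382646378667 22.06857507882663
0.08364250625666601 19.311286121567022
0.05726590691603085 -66.38119671006926
0.053233908198205906 -69.17807044374453
389 (array([ 8,  9, 10, 11, 12, 13, 14, 15, 16, 17, 18], dtype=uint8), array([ 2,  3, 16, 11, 25, 35, 40, 49, 90, 91, 27]))
((248.52296447753906, 209.2431182861328), (42.33592224121094, 13.696917533874512), 73.3007583618164) [[235.88077 190.93579]
 [249.00003 187.     ]
 [261.16516 227.55045]
 [248.0459  231.48624]]
(560, 800, 3) (560, 525, 3)
[[  0   0  25  30 678]
 [  7   8   6  15  72]] [[12.23303835 14.47050147]
 [ 9.80555556 14.77777778]]
slot [ 0.65342126 -0.02796842  0.098     ]
((259.5, 165.0), (14.0, 5.0), 90.0)
```

View pics/c1.png

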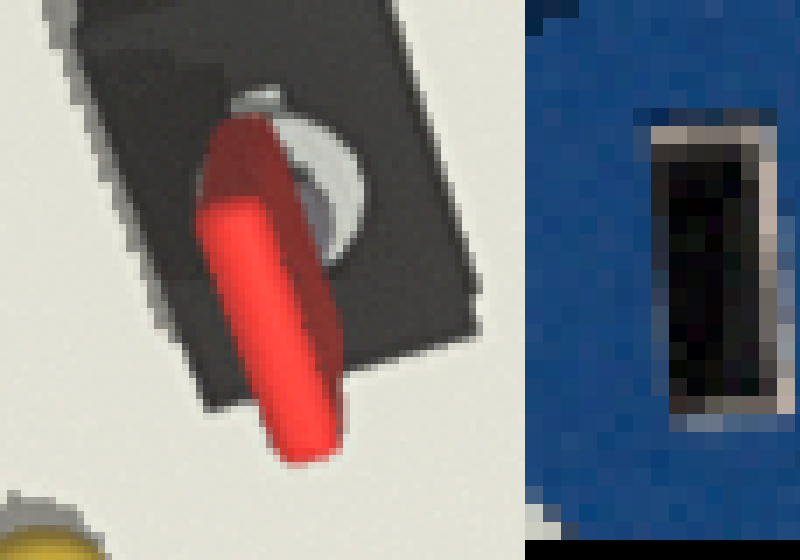

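The handle's top face in the crop has corners (200,205), (265,200), (343,445) and (280,465). The slot hole is clear and rimmed evenly by the platform.

```bash
python3 - <<'E'
from h import *
f,K,T=load("w2.png")
c=np.array([(200,205),(265,200),(343,450),(280,465)])/7+[210,165]
q=np.array([onz(K,T,u-.5,v-.5,.106) for u,v in c]); print(q.round(4),q.mean(0).round(4))
for a,b in [(0,3),(1,2),(0,1)]: d=q[b]-q[a]; print(np.hypot(*d[:2]).round(4),np.degrees(np.arctan2(d[1],d[0])))
t,K0,T0=load("top0.png"); g,K1,T1=load("scene0.png")
# triangulate key top-face centre: wrist + scene
print(proj(K1,T1,q.mean(0)),proj(K0,T0,q.mean(0)))
# guides/platform yaw from hole edges in top2 (7x20 px crop): rim corners
t,Kt,Tt=load("top2.png")
rim=np.array([(650-525,128),(775-525,128),(795-525,412),(670-525,412)])/18+[250,150]
p=np.array([onz(Kt,Tt,u-.5,v-.5,.105) for u,v in rim]);print(p.round(4),p.mean(0))
L=np.array([onz(Kt,Tt,u/4+200,v/4+110,.112) for u,v in [(88,91),(107,377),(370,68),(401,355)]]);print(L.round(4),[np.degrees(np.arctan2(*(L[i]-L[i+1])[[1,0]])) for i in (0,2)])
E
```

```text
[[ 0.4697 -0.3538  0.106 ]
 [ 0.4684 -0.3441  0.106 ]
 [ 0.5084 -0.3301  0.106 ]
 [ 0.5115 -0.3397  0.106 ]] [ 0.4895 -0.3419  0.106 ]
0.0441 18.54558113728903
0.0424 19.318831334452433
0.0097 97.85281983331892
(np.float64(214.9294470926057), np.float64(115.71126748693248)) (np.float64(376.06753226963275), np.float64(220.31152827364397))
[[ 0.6756 -0.0188  0.105 ]
 [ 0.6753 -0.0384  0.105 ]
 [ 0.6292 -0.0405  0.105 ]
 [ 0.6295 -0.0211  0.105 ]] [ 0.652398   -0.02970191  0.105     ]
[[ 0.7457  0.0782  0.112 ]
 [ 0.5392  0.065   0.112 ]
 [ 0.7598 -0.1232  0.112 ]
 [ 0.5514 -0.1368  0.112 ]] [np.float64(3.653435043681278), np.float64(3.741452564947984)]
```

>>> {"api": "drive_tool", "payload": {
  "xyz": [
    [0.003, 0, 0],
    [0.006, 0, 0],
    [0.009, 0, 0],
    [0.012, -0.001, 0],
    [0.015, -0.002, 0],
    [0.018, -0.003, 0],
    [0.021, -0.004, 0],
    [0.024, -0.005, 0],
    [0.027, -0.005, 0],
    [0.03, -0.006, 0],
    [0.033, -0.006, 0],
    [0.033, -0.006, 0]
  ],
  "spin": [-7.1, -14.2, -21.3, -28.4, -35.5, -42.6, -49.7, -56.8, -63.9, -71, -78.1, -85.2],
  "grip": -1
}}

```text
clock: 7.07
eef_pos: [0.4899, -0.3409, 0.308]
tcp_rot: [3.141, 0.0, 1.706]
wrist_force: [0.5, -0.2, 0.1]
opening: 0.0857
```

>>> {"api": "drive_tool", "payload": {
  "xyz": [
    [0, 0, 0],
    [0, 0, 0],
    [0, 0, 0],
    [0, 0, 0],
    [0, 0, -0.01],
    [0, 0, -0.02],
    [0, 0, -0.03],
    [0, 0, -0.04],
    [0, 0, -0.05],
    [0, 0, -0.05],
    [0, 0, -0.05],
    [0, 0, -0.05]
  ],
  "spin": [-7.1, -14.2, -21.3, -28.4, -35.5, -42.6, -49.7, -56.8, -63.9, -71, -78.5, -78.5]
}}

```text
clock: 8.07
eef_pos: [0.4894, -0.341, 0.2578]
tcp_rot: [-3.142, -0.0, 0.339]
wrist_force: [0.6, -0.3, -0.2]
opening: 0.0853
```

```bash
python3 - <<'E'
from h import *
s=st();print(s["eef_pos"],s["tcp_rot"],s["qpos"],s["wrist_force"])
f,K,T=shot("wrist","w3.png")
p=s["eef_pos"].copy();
cv2.imwrite("pics/w3b.png",cv2.resize(f[:,:,::-1],(800,600)))
for z in (.106,.054,.03): print(z,np.array(proj(K,T,[p[0],p[1],z]))/.64)
E
```

```text
[ 0.48944137 -0.34099644  0.25778774] [-3.14152659e+00 -1.15717210e-04  3.39253913e-01] [-7.03595223e-01  2.03345069e-01  1.33088572e+00  1.33328870e-04
  1.60736063e+00  5.27952061e-01] [ 0.63648765 -0.3167818  -0.21298895]
0.106 [397.43084753 311.77171588]
0.054 [397.75717634 286.01569837]
0.03 [397.87240156 276.92136632]
```

View pics/w3b.png

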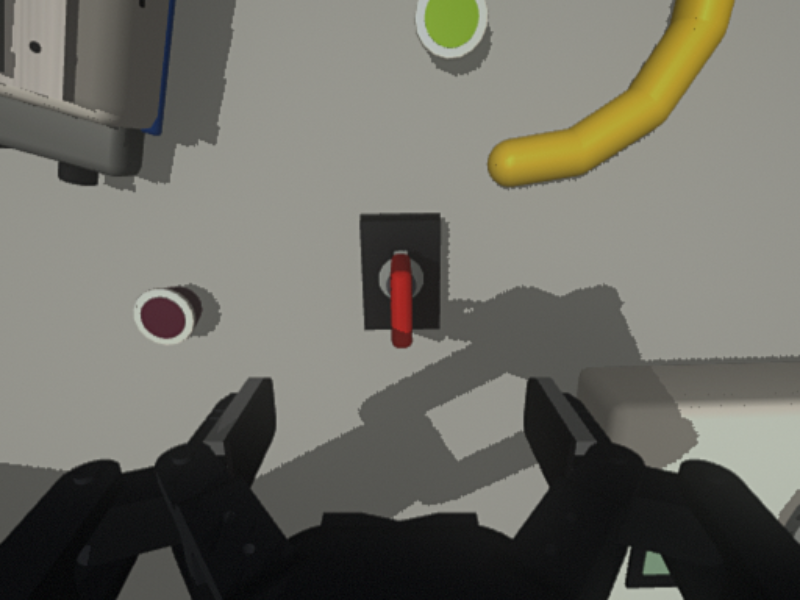

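The handle is upright and aligned with the jaws, top face centred about (401,313) against the expected (397,312), so about 2 mm to the side. I correct that, descend and grip.

>>> {"api": "drive_tool", "payload": {
  "xyz": [
    [0.0005, -0.0015, -0.02],
    [0.0005, -0.0015, -0.045],
    [0.0005, -0.0015, -0.07],
    [0.0005, -0.0015, -0.095],
    [0.0005, -0.0015, -0.115],
    [0.0005, -0.0015, -0.115],
    [0.0005, -0.0015, -0.115]
  ],
  "spin": [0, 0, 0, 0, 0, 0, 0]
}}

```text
clock: 8.7
eef_pos: [0.4893, -0.3429, 0.142]
tcp_rot: [-3.139, 0.001, 0.342]
wrist_force: [-0.7, -0.7, 0.6]
opening: 0.0856
```

>>> {"api": "drive_tool", "payload": {
  "xyz": [
    [0, 0, 0],
    [0, 0, 0],
    [0, 0, 0],
    [0, 0, 0],
    [0, 0, 0],
    [0, 0, 0],
    [0, 0, 0],
    [0, 0, 0],
    [0, 0, 0],
    [0, 0, 0]
  ],
  "spin": [0, 0, 0, 0, 0, 0, 0, 0, 0, 0],
  "grip": 1,
  "squeeze": 40
}}

```text
clock: 9.53
eef_pos: [0.4897, -0.3437, 0.1435]
tcp_rot: [3.141, -0.0, 0.34]
wrist_force: [-0.7, 1.4, 4.8]
opening: 0.0115
```

>>> {"api": "drive_tool", "payload": {
  "xyz": [
    [0, 0, 0.005],
    [0, 0, 0.015],
    [0, 0, 0.03],
    [0, 0, 0.06],
    [0, 0, 0.09],
    [0, 0, 0.12],
    [0, 0, 0.145],
    [0.005, 0.01, 0.155],
    [0.015, 0.04, 0.155],
    [0.027, 0.075, 0.155],
    [0.04, 0.11, 0.155],
    [0.053, 0.145, 0.155]
  ],
  "spin": [0, 0, 0, 0, 0, 0, 0, -2, -5, -8, -12, -15.8]
}}

```text
clock: 10.53
eef_pos: [0.5428, -0.1976, 0.2983]
tcp_rot: [3.141, -0.0, 0.059]
wrist_force: [-0.4, 0.3, -1.0]
opening: 0.0114
```

>>> {"api": "drive_tool", "payload": {
  "xyz": [
    [0.012, 0.035, 0],
    [0.024, 0.07, 0],
    [0.036, 0.105, 0],
    [0.048, 0.14, 0],
    [0.056, 0.16, 0],
    [0.06, 0.167, 0],
    [0.06, 0.167, 0],
    [0.06, 0.167, 0],
    [0.06, 0.167, 0]
  ],
  "spin": [0, 0, 0, 0, 0, 0, 0, 0, 0]
}}

```text
clock: 11.28
eef_pos: [0.6023, -0.0331, 0.2979]
tcp_rot: [3.141, 0.0, 0.062]
wrist_force: [0.7, 0.8, -1.4]
opening: 0.0113
```

```bash
python3 - <<'E'
from h import *
s=st();print(s["eef_pos"],s["tcp_rot"],s["qpos"],s["wrist_force"])
f,K,T=shot("wrist","w4.png")
p=s["eef_pos"]
cv2.imwrite("pics/w4b.png",cv2.resize(f[:,:,::-1],(800,600)))
for n,q in [("slot",(.653,-.029,.1)),("keyorg",(p[0],p[1],p[2]-.129)),("top",(p[0],p[1],p[2]-.129+.092))]: print(n,np.array(proj(K,T,q))/.64)
E
```

```text
[ 0.60234702 -0.03311063  0.29789824] [3.14067020e+00 4.83484724e-04 6.23371495e-02] [-1.48455165e-01  2.07651733e-01  1.24651477e+00 -1.01008756e-03
  1.68770587e+00  1.35988611e+00] [ 0.65857897  0.76201769 -1.35091831]
slot [396.12134543 209.29325593]
keyorg [397.26073005 327.05818661]
top [396.16452437 440.65989303]
```

View pics/w4b.png

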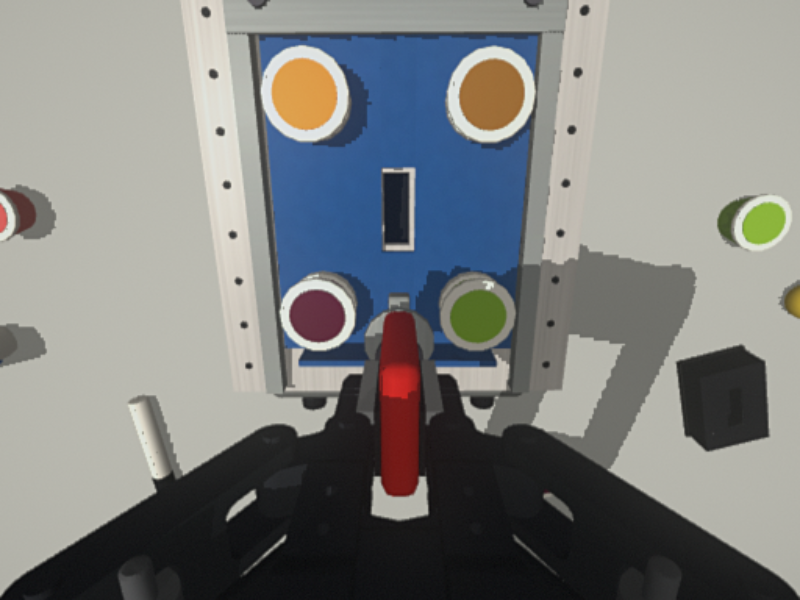

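The slot is at about (398,209), well lined up with the key. The collar ellipse is around (398,335), the head tip shows at (399,297), and the handle's top face runs from v≈370 to 493.

```bash
python3 - <<'E'
from h import *
f,K,T=load("w4.png"); s=st(); p=s["eef_pos"]
R=np.array([np.cos(.062),np.sin(.062),0])
hsv=cv2.cvtColor(f,cv2.COLOR_RGB2HSV)
v=hsv[...,2].astype(int)
x0,x1,y0,y1=238,272,100,168
blue=((hsv[...,0]>100)&(hsv[...,0]<125)&(hsv[...,1]>130)&(v>70))[y0:y1,x0:x1]
n,l,sa,c=cv2.connectedComponentsWithStats((~blue).astype(np.uint8)); i=1+np.argmax(sa[1:,4]); print("rim+hole",sa[i],c[i]+[x0,y0])
u,w=c[i]+[x0,y0]; print("rack slot z.105",onz(K,T,u,w,.105), "px big",u/.64,w/.64)
dk=(v[y0:y1,x0:x1]<70)&(l==i); n2,l2,s2,c2=cv2.connectedComponentsWithStats(dk.astype(np.uint8)); j=1+np.argmax(s2[1:,4]); print("hole",s2[j],c2[j]+[x0,y0],onz(K,T,*(c2[j]+[x0,y0]),.098))
o=p-[0,0,.129]
for nm,d,z in [("tophandle far",.023,.092),("tophandle near",-.023,.092),("bot handle far",.023,.04),("head tip top",.018,.01),("head tip bot",.018,0),("collar far",.016,.022),("collar ctr",0,.022)]:
  print(nm,np.round(np.array(proj(K,T,o+R*d+[0,0,z]))/.64,1))
E
```

```text
rim+hole [   6    7   22   54 1186] [254.5        133.45531197]
rack slot z.105 [ 0.65401984 -0.02989597  0.105     ] px big 397.65625 208.52392495784147
hole [  7  11  16  45 685] [252.85985401 132.6540146 ] [ 0.65398668 -0.02828925  0.098     ]
tophandle far [396.8 370.4]
tophandle near [396.8 504.2]
bot handle far [397.4 309.7]
head tip top [397.6 298.8]
head tip bot [397.6 292.6]
collar far [397.5 311.4]
collar ctr [397.5 345. ]
```

>>> {"api": "drive_tool", "payload": {
  "xyz": [
    [0.02, 0.001, 0],
    [0.04, 0.003, 0],
    [0.051, 0.004, 0],
    [0.051, 0.004, -0.02],
    [0.051, 0.004, -0.04],
    [0.051, 0.004, -0.055],
    [0.051, 0.004, -0.057],
    [0.051, 0.004, -0.057]
  ],
  "spin": [0, 0, 0, 0, 0, 0, 0, 0]
}}

```text
clock: 12.0
eef_pos: [0.6528, -0.0291, 0.2393]
tcp_rot: [-3.141, 0.003, 0.062]
wrist_force: [0.1, -1.1, -1.5]
opening: 0.011
```

>>> {"api": "drive_tool", "payload": {
  "xyz": [
    [0, 0, -0.004],
    [0, 0, -0.008],
    [0, 0, -0.012],
    [0, 0, -0.015],
    [0, 0, -0.018],
    [0, 0, -0.018]
  ],
  "spin": [0, 0, 0, 0, 0, 0]
}}

```text
clock: 12.5
eef_pos: [0.6533, -0.0276, 0.2221]
tcp_rot: [-3.141, 0.001, 0.064]
wrist_force: [-0.3, 0.2, -2.1]
opening: 0.0118
```

>>> {"api": "drive_tool", "payload": {
  "xyz": [
    [0, 0, -0.002],
    [0, 0, -0.004],
    [0, 0, -0.0055],
    [0, 0, -0.0055]
  ],
  "spin": [0, 0, 0, 0]
}}

```text
clock: 12.83
eef_pos: [0.6537, -0.0277, 0.2175]
tcp_rot: [3.141, -0.0, 0.064]
wrist_force: [-0.1, 1.3, 0.4]
opening: 0.0113
```

>>> {"api": "drive_tool", "payload": {
  "xyz": [
    [0, 0, 0],
    [0, 0, 0],
    [0, 0, 0],
    [0, 0, 0],
    [0, 0, 0],
    [0, 0, 0.015],
    [0, 0, 0.035],
    [0, 0, 0.055],
    [0, 0, 0.075],
    [0, 0, 0.075],
    [0, 0, 0.075],
    [0, 0, 0.075]
  ],
  "spin": [0, 0, 0, 0, 0, 0, 0, 0, 0, 7.1, 14.2, 21.3],
  "grip": -1
}}

```text
clock: 13.83
eef_pos: [0.6538, -0.0278, 0.2934]
tcp_rot: [3.141, -0.001, 0.442]
wrist_force: [0.7, 0.2, 0.7]
opening: 0.0853
```

>>> {"api": "drive_tool", "payload": {
  "xyz": [
    [0, 0, 0],
    [0, 0, 0],
    [0, 0, 0],
    [0, 0, 0],
    [0, 0, 0],
    [0, 0, 0],
    [0, 0, 0],
    [0, 0, 0],
    [0, 0, 0],
    [0, 0, 0],
    [0, 0, 0],
    [0, 0, 0]
  ],
  "spin": [7.1, 14.2, 21.3, 28.4, 35.5, 42.6, 49.7, 56.8, 63.9, 71, 78.1, 85.2]
}}

```text
clock: 14.83
eef_pos: [0.6536, -0.0277, 0.2925]
tcp_rot: [3.141, 0.0, 1.929]
wrist_force: [1.1, -0.3, 0.6]
opening: 0.0853
```

>>> {"api": "drive_tool", "payload": {
  "xyz": [
    [0, 0, 0],
    [0, 0, 0],
    [0, 0, 0],
    [0, 0, 0],
    [0, 0, 0],
    [0, 0, 0],
    [0, 0, 0],
    [0, 0, 0],
    [0, 0, 0],
    [0, 0, 0],
    [0, 0, 0],
    [0, 0, 0]
  ],
  "spin": [7.1, 14.2, 21.3, 28.4, 35.5, 42.6, 49.7, 56.8, 63.9, 71, 73.5, 73.5]
}}

```text
clock: 15.83
eef_pos: [0.6536, -0.0277, 0.2925]
tcp_rot: [3.142, 0.0, -3.077]
wrist_force: [-0.5, 0.9, 0.4]
opening: 0.0855
```

```bash
python3 - <<'E'
from h import *
s=st();print(s["eef_pos"],s["tcp_rot"],s["qpos"],s["wrist_force"],s["opening"])
f,K,T=shot("wrist","w5.png")
cv2.imwrite("pics/w5b.png",cv2.resize(f[:,:,::-1],(800,600)))
o=np.array([.6535,-.0285,.088])
for z in (0.017,.04,.092): print(z,np.array(proj(K,T,o+[0,0,z]))/.64)
E
```

```text
[ 0.65360253 -0.02774031  0.29248471] [ 3.14152610e+00  4.75877156e-05 -3.07703494e+00] [-1.29072910e-01  3.24104067e-01  1.11370342e+00  7.51255210e-05
  1.70375128e+00 -1.76441699e+00] [-0.482256    0.90392575  0.36179478] 0.08546002931535962
0.017 [398.76170732 291.31878539]
0.04 [398.75067301 302.63392312]
0.092 [398.71671956 337.45151738]
```

View pics/w5b.png

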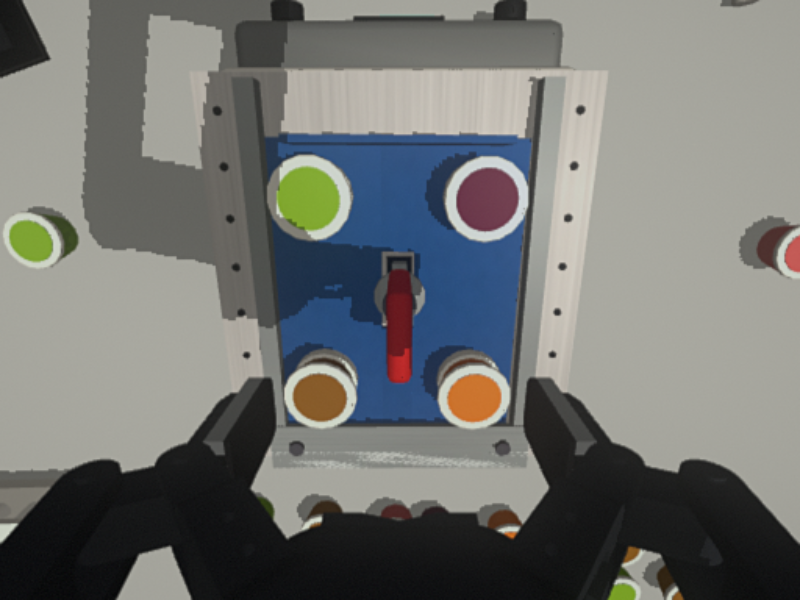

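The key stands upright and centred in the slot, with its handle at u≈399 as predicted and the head visible in the slot. Next I regrip it from the half-turned side.

>>> {"api": "drive_tool", "payload": {
  "xyz": [
    [0, 0, -0.02],
    [0, 0, -0.04],
    [0, 0, -0.06],
    [0, 0, -0.07],
    [0, 0, -0.075],
    [0, 0, -0.075],
    [0, 0, -0.075]
  ],
  "spin": [0, 0, 0, 0, 0, 0, 0]
}}

```text
clock: 16.47
eef_pos: [0.654, -0.0278, 0.2183]
tcp_rot: [-3.141, 0.001, -3.078]
wrist_force: [1.3, 0.6, 0.0]
opening: 0.085
```

>>> {"api": "drive_tool", "payload": {
  "xyz": [
    [0, 0, 0],
    [0, 0, 0],
    [0, 0, 0],
    [0, 0, 0],
    [0, 0, 0],
    [0, 0, 0],
    [0, 0, 0],
    [0, 0, 0],
    [0, 0, 0],
    [0, 0, 0]
  ],
  "spin": [0, 0, 0, 0, 0, 0, 0, 0, 0, 0],
  "grip": 1,
  "squeeze": 50
}}

```text
clock: 17.3
eef_pos: [0.6537, -0.0277, 0.2176]
tcp_rot: [3.142, 0.0, -3.078]
wrist_force: [0.0, -0.4, 0.8]
opening: 0.0113
```

>>> {"api": "drive_tool", "payload": {
  "xyz": [
    [0, 0, -0.002],
    [0, 0, -0.004],
    [0, 0, -0.006],
    [0, 0, -0.008],
    [0, 0, -0.009],
    [0, 0, -0.009],
    [0, 0, -0.009]
  ],
  "spin": [0, 0, 0, 0, 0, 0, 0]
}}

```text
clock: 17.88
eef_pos: [0.6537, -0.0278, 0.2089]
tcp_rot: [-3.142, 0.001, -3.078]
wrist_force: [-1.4, 0.1, 3.5]
opening: 0.0109
```

>>> {"api": "drive_tool", "payload": {
  "xyz": [
    [0, 0, -0.001],
    [0, 0, -0.001],
    [0, 0, -0.001],
    [0, 0, -0.001],
    [0, 0, -0.001],
    [0, 0, -0.001],
    [0, 0, -0.001],
    [0, 0, -0.001]
  ],
  "spin": [0, -4, -8, -13, -19, -25, -31, -35]
}}

```text
clock: 18.55
eef_pos: [0.654, -0.0276, 0.208]
tcp_rot: [3.141, 0.001, 2.59]
wrist_force: [-0.6, 0.4, 4.5]
opening: 0.0112
```

>>> {"api": "drive_tool", "payload": {
  "xyz": [
    [0, 0, 0],
    [0, 0, 0],
    [0, 0, 0],
    [0, 0, 0],
    [0, 0, 0],
    [0, 0, 0],
    [0, 0, 0],
    [0, 0, 0],
    [0, 0, 0],
    [0, 0, 0],
    [0, 0, 0],
    [0, 0, 0]
  ],
  "spin": [-5, -10, -15, -20, -25, -30, -35, -40, -45, -50, -53, -55]
}}

```text
clock: 19.55
eef_pos: [0.6538, -0.0276, 0.208]
tcp_rot: [3.141, -0.0, 1.633]
wrist_force: [-2.2, 0.1, 4.4]
opening: 0.0113
```

```bash
python3 - <<'E'
from h import *
s=st();print(s["eef_pos"],s["tcp_rot"],s["wrist_force"],s["torque"],s["opening"])
E
```

```text
[ 0.65375162 -0.02758652  0.20803159] [ 3.14074599e+00 -1.18661651e-04  1.63272735e+00] [-2.21088623  0.09475732  4.44137412] [0.10914692 0.3819564  0.08227502] 0.011319442870358054
```

>>> {"api": "drive_tool", "payload": {
  "xyz": [
    [0, 0, 0.0015],
    [0, 0, 0.003],
    [0, 0, 0.0045],
    [0, 0, 0.0055],
    [0, 0, 0.0055],
    [0, 0, 0.0055]
  ],
  "spin": [0, 0, 0, 0, 0, 0]
}}

```text
clock: 20.05
eef_pos: [0.6537, -0.0276, 0.2128]
tcp_rot: [3.141, -0.0, 1.635]
wrist_force: [1.0, 1.3, 2.4]
opening: 0.0117
```

>>> {"api": "drive_tool", "payload": {
  "xyz": [
    [0, 0, 0],
    [0, 0, 0],
    [0, 0, 0],
    [0, 0, 0],
    [0, 0, 0],
    [0, 0, 0],
    [0, 0, 0.015],
    [0, 0, 0.04],
    [0, 0, 0.07],
    [0, 0, 0.09],
    [-0.02, 0, 0.1],
    [-0.02, 0, 0.1]
  ],
  "spin": [0, 0, 0, 0, 0, 0, 0, 0, 0, 0, 0, 0],
  "grip": -1
}}

```text
clock: 21.05
eef_pos: [0.6329, -0.0278, 0.3178]
tcp_rot: [3.135, 0.001, 1.635]
wrist_force: [1.4, 0.7, 1.2]
opening: 0.0852
```

```bash
python3 - <<'E'
from h import *
s=st();print(s["eef_pos"],s["tcp_rot"],s["wrist_force"])
f,K,T=shot("wrist","w6.png")
cv2.imwrite("pics/w6b.png",cv2.resize(f[:,:,::-1],(800,600)))
# axis: shank/handle; predicted handle-top corners for z-origin .085
for d in (-.023,.023):
  for z in (.125,.177): print(np.round(np.array(proj(K,T,[.6535-np.sin(.065)*d,-.0285+np.cos(.065)*d,z]))/.64,1))
E
```

```text
[ 0.63294606 -0.02779132  0.31780661] [3.13547601e+00 1.41696341e-03 1.63467477e+00] [1.35257785 0.6948712  1.21440778]
[427.4 325.3]
[434.  359.8]
[428.9 256.4]
[436.2 277.6]
```

View pics/w6b.png

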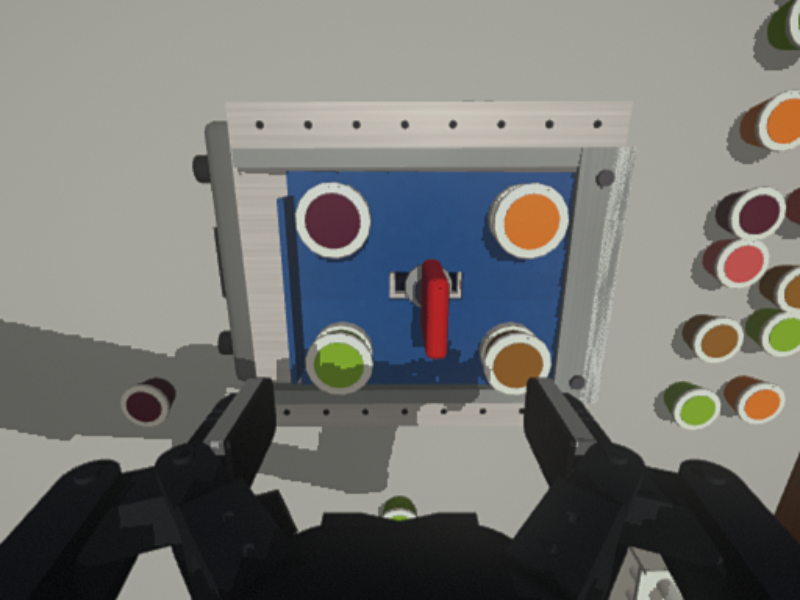

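The key is upright across the slot, its handle at (435,265–357) against the predicted (434,277–360). The rack is under the lip, and the fingers are clear. I'll check its height from two views, let it settle and hand in.

>>> {"api": "drive_tool", "payload": {
  "xyz": [
    [-0.03, 0, 0.01],
    [-0.06, 0, 0.02],
    [-0.09, 0, 0.03],
    [-0.1, 0, 0.03],
    [-0.1, 0, 0.03],
    [-0.1, 0, 0.03],
    [-0.1, 0, 0.03],
    [-0.1, 0, 0.03]
  ],
  "spin": [0, 0, 0, 0, 0, 0, 0, 0]
}}

```text
clock: 21.77
eef_pos: [0.5345, -0.0278, 0.3414]
tcp_rot: [-3.14, -0.001, 1.635]
wrist_force: [0.1, 0.2, -0.0]
opening: 0.0853
```

```bash
python3 - <<'E'
from h import *
rs=[]
def red(f,K,T):
    h=cv2.cvtColor(f,cv2.COLOR_RGB2HSV); m=((h[...,0]<6)|(h[...,0]>174))&(h[...,1]>190)&(h[...,2]>60)
    u,v=proj(K,T,[.6535,-.0285,.151]); w=np.zeros_like(m); a,b=int(u),int(v); w[max(b-40,0):b+40,max(a-20,0):a+20]=1
    ys,xs=np.nonzero(m&w); print(len(xs),(xs.mean(),ys.mean()) if len(xs) else None,(u,v)); return xs,ys
for n in ("wrist","scene"):
    f,K,T=shot(n,"end_"+n+".png"); xs,ys=red(f,K,T)
    if len(xs)>20: rs.append(ray(K,T,xs.mean(),ys.mean()))
f,K,T=load("w6.png"); xs,ys=red(f,K,T); rs.append(ray(K,T,xs.mean(),ys.mean()))
print(tri(*rs)); print(st()["wrist_force"],st()["clock"])
print(hand_in())
E
```

```text
518 (np.float64(385.3339768339768), np.float64(199.71235521235522)) (np.float64(373.98591714462606), np.float64(194.0300237575775))
69 (np.float64(220.6231884057971), np.float64(199.2753623188406)) (np.float64(220.31935988681872), np.float64(201.13952481574552))
667 (np.float64(279.40329835082457), np.float64(201.77661169415293)) (np.float64(275.9851322174131), np.float64(194.83847364132592))
(array([ 0.65505153, -0.02643501,  0.16927167]), [np.float64(0.0018434947309084097), np.float64(0.00360625394251455), np.float64(0.0020113339877218224)])
[0.13197716 0.35870023 0.20465548] 21.8667
the job is handed in; nothing more can be done
None
```

I pushed the rack home, locked the T-key across the slot and handed the job in at about 21.9 s of the 64 s. No verdict came back.

- **Rack:** I pushed it until the force rose sharply from about 4 N to 20 N. Later views show its far edge under the lip, with the slots in line.
- **Key:** I took it out of the dock and stood it in the slot, then regripped it a half turn round, because of the last joint's range. I pressed it about 10 mm and turned it 90° clockwise. I then eased it up 5 mm and let go.
- **Last checks:** The wrist view showed the key upright across the slot, and the tool was turned to within about 0.01 rad of square when I let go. The gripper ended clear of everything, with wrist force near 0. The bystanders I could see looked undisturbed, though I did not measure them.
- **Key height not confirmed:** The final three-view check used the centroid of the visible red, which is not a true point on the handle. Its rays missed each other by 2–4 mm, too coarse to confirm 85 mm. It did put the key within about 3 mm of my slot estimate. That the head sits in its recess rests on the easing-up motion, which was about right for 85 mm, and on the falling force.

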